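# Lock the plate-pouring table level with its wedge

### The arm

A 6-joint arm with a two-finger parallel gripper is mounted at the origin on a cart in front of the work surface, level with it; the furniture and walls round the work are solid. World frame = base frame: x ahead of the robot, y to its left, z up, the work surface at z = 0. Lengths are in m, angles in rad, forces in N, time in s.
With the tool pointing down it reaches from about 0.275 to 0.85 m from the base axis. Payload 5.2 kg.
Tool frame: the origin (TCP) lies at the very end of the fingers, on their centre line; the grasp point (between the pads) lies 19 mm behind it (bot.pinch_z is the distance from the TCP to the grasp point, in m); z points along the fingers, y is the direction in which the jaws open and shut (so a half turn about z gives the same grasp; the last joint's range is limited). The gripper opens to 85 mm and grips with 20 to 120 N. Pads are 22 mm wide; open, the fingers measure 114 mm over their backs; the gripper's body (76 mm by 85 mm) begins 54 mm behind the grasp point. The pads swing forward as they close: fully open they stand 13 mm farther back than shut.
Start: joints at [0.917, 0.259, 1.535, -0, 1.348, -0.203], TCP at [0.24, 0.495, 0.231] pointing down, gripper open.
Joint ranges: [-3.14, 3.14], [-0.91, 2.08], [0.19, 2.58], [-1.22, 4.36], [0.22, 2.71], [-3.12, 3.12]. Speed limits (rad/s): [2.57, 2.57, 3.14, 3.14, 3.14, 3.14].

### API

Orientations are given as a rotation vector (axis times angle).
In Python, from workcell import bot, read_camera, order gives the robot as it stands.
- The arm moves only by the tool send_rows, never from a script. Its argument "steps" is a list of rows, each an object of numbers: "x", "y", "z": the shift along the world's x, y, z in cm; "roll": the turn about the world's z in degrees. In form: [{"x": .., "y": .., "z": .., "roll": ..}, ...]. A call has 1 to 20 rows; each row shifts and turns the pose as measured when the row begins; what a row does not reach is not made up. A row lasts 1/10 s, in which the tool goes at most 50 mm and 8.59 degrees, less where a joint would pass 70% of its speed; a pose out of reach is approached as far as the arm can. A call is refused whole if a number of a shift passes 5 or a number of a turn 8.59, either way. A call with a gripper value outside its range is refused whole. "fingers" is the closure, from 0 (fully open) to 1 (shut), set as the call begins (left out, the last holds). The fingers move at their own pace and stop on an object; "grip_force" is the grip in N (left out, the last holds). Time passes only in rows, so rows that do not move let the fingers close. It gives the time, the measured TCP pose, the force and the opening at its end, in the units of the state.
- bot.read_state(): the state, without advancing time (a new reading comes with each control period).
- read_camera(name): name is "side" or "top"; returns a dict with "image" (480x640x3 uint8, red, green, blue), "depth" (480x640 float32, m along the optical axis (not along the pixel's ray), 0 where there is no reading), "fx", "fy", "cx", "cy" (pixels), "camera_from_world" (4x4, takes a point from world to camera coordinates). Camera axes: x right, y up, looking along -z (the intrinsics and any distortion apply to the point x, -y, -z); pixel columns grow to the right and rows downward; lengths in m; the calibration is good to about 2 mm. A picture is of the moment at which its call begins.
- order.sign_off(): hands the job in, once; it reports no verdict.
The state is a dict: "t": time; "joints": joint angles; "joint_velocities": joint speeds; "effort": joint torques, N m; "eef_pos": TCP position; "tcp_rot": TCP orientation; "force": force on the tool from outside, world axes, zero at the start; "moment": the same for the moment, N m; "width": finger opening in m.
Only numpy, scipy, OpenCV 4.12 (cv2) and the standard library are available. Lean on these libraries where they do the work, as an engineer would, in place of code of your own. Each camera call takes 0.05 s, during which the arm holds its last target. There are 200 camera calls.

### The job

Lock the plate-pouring table level: push the orange wedge, thin end first, along its guide under the drooping front edge of the slab until the slab is level, stopped from above by its two keepers, and the wedge sits tight there by itself. Press it home by feel and without ramming: a steady push of about 10 N makes it tight, and from 15 N up the hinge is overstrained. Then set the empty petri dish gently down, open side up, inside the ring in the middle of the slab, and leave the milk bottles and the petri lid (closed face up, near the bench edge) where they are.

Things in the scene. Friction and masses are not known exactly. Their poses are not given: they have to be found in the camera images.
- wedge: Orange plastic wedge, 150 long, 32 wide, loose on the bench, 0.11 kg. Origin on its flat underside at mid length; +x to the thin end, z up. The top rises evenly (slope 0.15) from 3 high at the thin end, x=75, to 19.5 at x=-35, then runs flat to the grip block at the thick end. Its sliding faces are slick (friction about 0.25): once driven in it stays by itself.
- wedge_grip (a point): Middle of the wedge's grip block, at wedge x=-61, z=30. The block is 28 long (wedge x=-75 to -47), the full 32 wide and 46 high above the underside. Take it by its ribbed sides, or push on its flat upright back face at wedge x=-75.
- petri_dish: Empty clear glass petri dish, 60 across, 13 high, origin under its centre, z up out of the open side. Stands on the bench at the start.
- pour_table: Fixed aluminium frame on the bench. Origin on the bench under the slab's middle; x runs away from the operator along the wedge guide, y left, z up. Base plate 10 thick, 200 wide under the slab (x=-90 to 95), with a tongue 74 wide in front out to x=-254. Dark keepers at the slab's front corners (x=-75 to -57, |y| 77 to 99, up to z=52) hook over the slab as its upper stop.
- guide_mouth (a point): On the base plate's top (z=10), midway between the guide rails at their outer end, pour_table x=-218; axes like pour_table's. Rails 6 high, inner faces at y=+-19 (3 play each side of the wedge) from pour_table x=-180 to -30; from -180 out to -218 they flare apart to about +-25. The wedge slides flat on the plate between them, thin end to +x.
- pour_slab: Dark steel slab, 160 (x) by 178 (y) by 12 thick, about 0.75 kg. Origin on its hinge pin, mid thickness, 72 behind the slab's middle (pour_table x=72, z=38.5); x away from the operator, z out of the top. Starts drooping 0.07 rad in front (drain position). Level, its top is 44.5 and its underside 32.5 over the bench, its front edge at pour_table x=-80; the keepers stop it there.
- slab_pad (a point): Where the wedge acts: spot on the slab's underside, at pour_table x=-71, y=0, that carries a round-nosed steel wear pad. It stands 4 to 8 proud, worn differently each time and not measurable; so how far the thin end must go past the pad (75 to 110) has to be felt: the push needed stays at 3 to 5 N while the slab lifts, then climbs as it meets the keepers. 9 to 12 N makes it tight.
- slab_middle (a point): Centre of the pale ring (72 across) on the slab's top face; moves with the slab, axes like the slab's.
- level_bubble (a joint): Bubble of the tube level let into the slab, left of the middle: m along the slab's x from the middle of its tube; about +0.01 (towards the hinge) when the slab droops, 0 when it is level.
- milk_bottle_a: Milk sample bottle with a white cap, 74 across, 136 high, bystander; origin under its centre.
- milk_bottle_b: Another milk sample bottle, same size, bystander; origin under its centre.
- petri_lid: Clear lid of the dish, 65 across, 11 high, lying closed face up near the front edge of the bench, nearer the robot than the dish; bystander; origin under its centre.
Not all that is in view belongs to the job. Several things have the shape of the wedge; the one meant has the colours described above.

How it is judged:
By the outcome, as a careful person would: the job done as asked, in the order asked, and still so for the second after the job is handed in, with the robot touching nothing.
It also fails if it takes over 64 s, if anything falls off the work surface, if the arm or the gripper's body presses on something with over 40 N, if the wrist force passes 120 N, or if a joint passes its speed limit or range.

## Working session

There is one attempt and no reset: what is moved stays moved. The work goes in short steps, Python scripts to look and compute and a tool call to move; the robot and the scene stay as the last step left them, time stands still between calls to the robot, and variables do not carry over. Pictures are saved under pics/ and viewed, about 8 in all and at most 12, crops included, and the job is handed in when it is done.

Besides the shell and the picture viewer there is one more tool, called after "Call:" in YAML: its name, and indented under it one key for each argument. send_rows: Moves the arm, as the interface text tells. Its arguments: {"type":"object","properties":{"steps":{"type":"array"},"fingers":{"type":"number"},"grip_force":{"type":"number"}},"required":["steps"]}

```bash
mkdir -p pics; cat > h.py <<'E'
import numpy as np,cv2
from workcell import bot,read_camera,order
def snap(n,f):
    c=read_camera(n); np.savez('pics/'+f+'.npz',**{k:np.array(v) for k,v in c.items()})
    cv2.imwrite('pics/'+f+'.png',c['image'][:,:,::-1]); return c
def load(f): return np.load('pics/'+f+'.npz')
def ray(c,u,v):
    M=np.linalg.inv(c['camera_from_world']); d=np.array([(u-c['cx'])/c['fx'],-(v-c['cy'])/c['fy'],-1.])
    return M[:3,3],M[:3,:3]@d
def pt(c,u,v,z=None):
    o,d=ray(c,u,v)
    if z is None:
        t=float(c['depth'][int(v),int(u)])
    else: t=(z-o[2])/d[2]
    return o+t*d
def proj(c,p):
    q=c['camera_from_world']@np.append(p,1.); return c['cx']+c['fx']*q[0]/-q[2], c['cy']-c['fy']*q[1]/-q[2]
E
ls; python3 - <<'E'
from h import *
for n in('side','top'):
    c=snap(n,n+'0'); print({k:v for k,v in c.items() if k not in('image','depth')})
print(bot.read_state())
E
```

```text
h.py
pics
{'fx': 520.5567041533026, 'fy': 520.5567041533026, 'cx': 321.57145131425307, 'cy': 241.30045147673567, 'camera_from_world': array([[ 0.9678362 , -0.2504607 ,  0.0237175 , -0.57569988],
       [ 0.12212535,  0.55014663,  0.82608964, -0.01651454],
       [-0.21995109, -0.79662295,  0.56303943, -1.83603384],
       [ 0.        ,  0.        ,  0.        ,  1.        ]])}
{'fx': 459.64551129186475, 'fy': 459.64551129186475, 'cx': 315.3503322488826, 'cy': 232.05383797296895, 'camera_from_world': array([[ 0.02043785, -0.99974828,  0.00925548, -0.18926427],
       [ 0.9939526 ,  0.02131663,  0.10772103, -0.57294198],
       [-0.10789121,  0.00699792,  0.99413808, -1.4298748 ],
       [ 0.        ,  0.        ,  0.        ,  1.        ]])}
{'t': 0.1, 'joints': array([ 9.17154182e-01,  2.59289833e-01,  1.53597771e+00,  1.70641416e-05,
        1.34801819e+00, -2.02804714e-01]), 'joint_velocities': array([-0.00157574, -0.00148892, -0.00329239,  0.00088816, -0.0020035 ,
        0.00113212]), 'effort': array([ 1.12557685e-03, -4.46970820e+01, -2.91249168e+01, -2.76284309e-04,
        6.30988405e-03, -2.57382527e-05]), 'eef_pos': array([0.23932339, 0.49466794, 0.23054559]), 'tcp_rot': array([-7.02036582e-01, -3.06141000e+00,  2.40793982e-03]), 'force': array([-0.11350522,  0.07823427, -0.57945792]), 'moment': array([-0.04973479, -0.02653549, -0.07590698]), 'width': 0.08500953277309643}
```

View pics/top0.png

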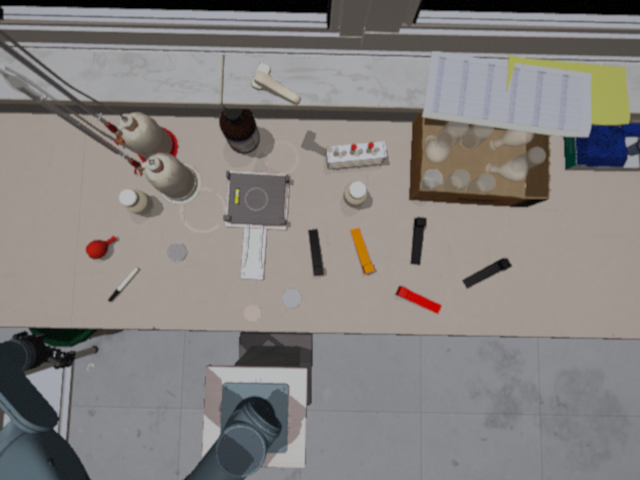

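View pics/side0.png

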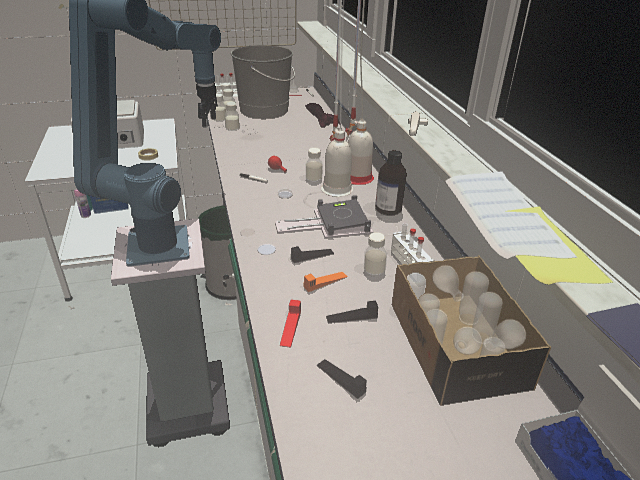

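```bash
python3 - <<'E'
from h import *
t=load('top0');s=load('side0')
a=cv2.resize(t['image'][165:335,155:385],None,fx=3.4,fy=3.4,interpolation=cv2.INTER_CUBIC)
b=cv2.resize(s['image'][175:305,235:395],None,fx=5,fy=4.6,interpolation=cv2.INTER_CUBIC)
cv2.imwrite('pics/c1.png',a[:,:,::-1]);cv2.imwrite('pics/c2.png',b[:,:,::-1])
for n,c,l in(('top',t,[(362,240),(369,268),(177,252),(291,298),(252,313),(258,200),(253,270),(253,240),(230,220),(287,220),(356,190)]),('side',s,[(285,194),(267,249),(343,213),(312,281)])):
    for u,v in l: print(n,u,v,pt(c,u,v).round(3))
E
```

```text
top 362 240 [ 0.556 -0.328  0.015]
top 369 268 [ 0.466 -0.347  0.047]
top 177 252 [0.506 0.266 0.004]
top 291 298 [ 0.367 -0.104  0.005]
top 252 313 [0.317 0.019 0.001]
top 258 200 [0.674 0.007 0.044]
top 253 270 [0.453 0.02  0.006]
top 253 240 [0.549 0.023 0.009]
top 230 220 [0.608 0.094 0.04 ]
top 287 220 [ 0.618 -0.084 -0.001]
top 356 190 [ 0.419 -0.167  1.485]
side 285 194 [0.507 0.267 0.004]
side 267 249 [ 0.369 -0.106  0.003]
side 343 213 [0.68  0.011 0.042]
side 312 281 [ 0.47  -0.359  0.039]
```

View pics/c1.png

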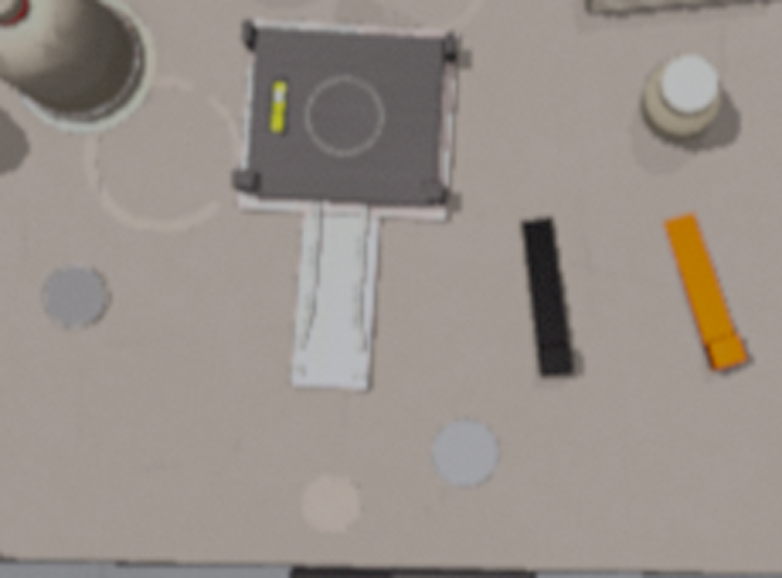

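View pics/c2.png

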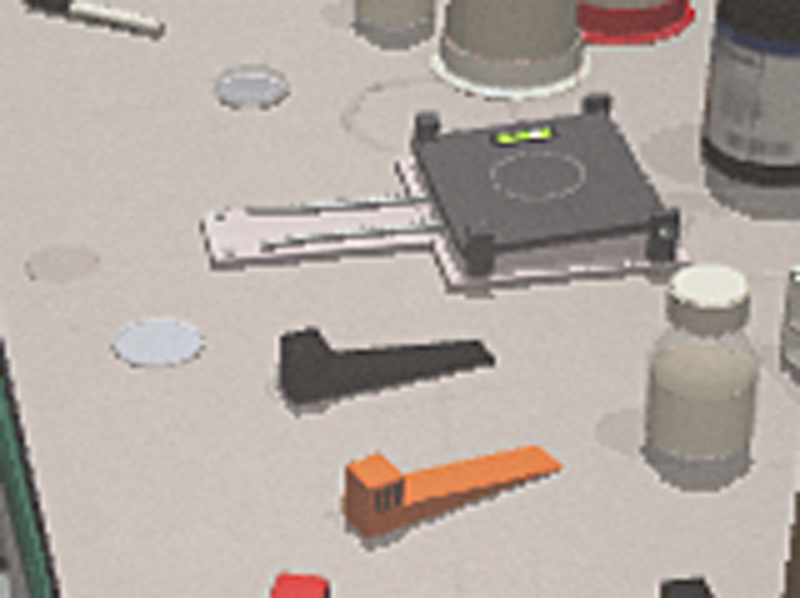

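```bash
cat >> h.py <<'E'
def cloud(c,mask):
    v,u=np.nonzero(mask&(c['depth']>0)); M=np.linalg.inv(c['camera_from_world']); d=c['depth'][v,u]
    q=np.stack([(u-c['cx'])/c['fx']*d,-(v-c['cy'])/c['fy']*d,-d],1); return q@M[:3,:3].T+M[:3,3],u,v
def orange(c):
    i=c['image'].astype(int); return (i[...,0]>130)&(i[...,0]-i[...,1]>55)&(i[...,1]-i[...,2]>35)
def rect(P): 
    r=cv2.minAreaRect((P[:,:2]*1000).astype(np.float32)); return [np.round(x,1) for x in r]
E
python3 - <<'E'
from h import *
t=load('top0');s=load('side0')
for c in(t,s):
    P,u,v=cloud(c,orange(c)); k=(abs(P[:,0]-.53)<.12)&(abs(P[:,1]+.34)<.1); P=P[k]
    B=P[P[:,2]>.043]; S=P[P[:,2]<.03]
    print(len(P),'block',np.median(B[:,:3],0).round(4),len(B),rect(B),'all',rect(P), 'z',np.percentile(P[:,2],[1,50,99]).round(3))
    # axis from binned midpoints
    a=np.polyfit(S[:,0],S[:,1],1); print('dir',np.degrees(np.arctan(a[0])),'slope z',np.polyfit(S[:,0],S[:,2],1))
# table: tongue corners, slab ring, dish/lid
f=lambda x,y:(x/3.4+155-.35,y/3.4+165-.35)
for n,(x,y),z in [('tongueL',(293,385),.01),('tongueR',(368,389),.01),('baseFL',(238,209),.01),('baseFR',(447,218),.01),('ring',(345,116),None),('dish',(75,296),.013),('lid',(465,453),.011),('slabFL',(256,193),None),('slabFR',(440,203),None),('slabBL',(256,32),None),('slabBR',(445,40),None),('wedge thinL',(668,220),.003),('wedge thinR',(693,214),.003),('railLmouth',(316,210),.016),('tongtopR',(379,216),.01)]:
    print(n,pt(t,*f(x,y),z).round(4))
g=lambda x,y:(x/5+235-.4,y/4.6+175-.4)
for n,(x,y),z in [('dish',(252,86),.013),('lid',(158,342),.011),('ring',(537,177),.042),('wedge block top c',(376,468),.046),('tongueL',(203,217),.01),('tongueR',(212,266),.01)]:
    print('side',n,pt(s,*g(x,y),z).round(4))
E
```

```text
421 block [ 0.4658 -0.3441  0.047 ] 74 [array([ 465.2, -345.2]), array([25.5, 30.3]), np.float64(19.5)] all [array([ 523. , -326.2]), array([147.3,  30. ]), np.float64(18.1)] z [0.    0.016 0.051]
dir 16.976377885589525 slope z [-0.15132214  0.0940705 ]
238 block [ 0.465  -0.3473  0.0463] 44 [array([ 465.4, -347.6]), array([25.3, 30.8]), np.float64(14.6)] all [array([ 523.7, -317.9]), array([155. ,  51.8]), np.float64(17.6)] z [-0.002  0.014  0.051]
dir 18.344843172790984 slope z [-0.15398884  0.0947866 ]
tongueL [0.4271 0.0572 0.01  ]
tongueR [ 0.4248 -0.0132  0.01  ]
baseFL [0.5921 0.1156 0.01  ]
baseFR [ 0.5878 -0.0828  0.01  ]
ring [0.678  0.0132 0.0425]
dish [0.5061 0.2646 0.013 ]
lid [ 0.3672 -0.1057  0.011 ]
slabFL [0.6044 0.0944 0.0364]
slabFR [ 0.5984 -0.0776  0.0393]
slabBL [0.7531 0.0971 0.0552]
slabBR [ 0.7595 -0.0763  0.0119]
wedge thinL [ 0.5912 -0.2934  0.003 ]
wedge thinR [ 0.5975 -0.3172  0.003 ]
railLmouth [0.5921 0.0408 0.016 ]
tongtopR [ 0.5883 -0.0183  0.01  ]
side dish [0.5055 0.2579 0.013 ]
side lid [ 0.3648 -0.116   0.011 ]
side ring [0.6765 0.0109 0.042 ]
side wedge block top c [ 0.4666 -0.3432  0.046 ]
side tongueL [0.4275 0.0543 0.01  ]
side tongueR [ 0.4208 -0.0193  0.01  ]
```

The orange wedge is at top (362,250) and side (325,278). The black ones at top (316,252), (418,240), (487,272) and the red one at (418,299) are decoys. The crops confirm that it is orange with a ribbed block, at about (0.466,-0.346), yaw 18°. The dish with its open rim is at top (177,252), and the lid, with its flat disc up, is at (291,298).

Call:
send_rows:
  steps:
    - {"x": 1.25,"y": -4.65,"z": 0,"roll": 2.4}
    - {"x": 1.25,"y": -4.65,"z": 0,"roll": 2.4}
    - {"x": 1.25,"y": -4.65,"z": 0,"roll": 2.4}
    - {"x": 1.25,"y": -4.65,"z": 0,"roll": 2.4}
    - {"x": 1.25,"y": -4.65,"z": 0,"roll": 2.4}
    - {"x": 1.25,"y": -4.65,"z": 0,"roll": 2.4}
    - {"x": 1.25,"y": -4.65,"z": 0,"roll": 2.4}
    - {"x": 1.25,"y": -4.65,"z": 0,"roll": 2.4}
    - {"x": 1.25,"y": -4.65,"z": 0,"roll": 2.4}
    - {"x": 1.25,"y": -4.65,"z": 0,"roll": 2.4}
    - {"x": 1.25,"y": -4.65,"z": 0,"roll": 2.4}
    - {"x": 1.25,"y": -4.65,"z": 0,"roll": 2.4}
    - {"x": 1.25,"y": -4.65,"z": 0,"roll": 2.4}
    - {"x": 1.25,"y": -4.65,"z": 0,"roll": 2.4}
    - {"x": 1.25,"y": -4.65,"z": 0,"roll": 2.4}
    - {"x": 1.25,"y": -4.65,"z": 0,"roll": 2.4}
    - {"x": 1.25,"y": -4.65,"z": 0,"roll": 2.4}
    - {"x": 1.25,"y": -4.65,"z": 0,"roll": 2.4}
  fingers: 0

```text
t: 1.9
eef_pos: [0.4598, -0.3698, 0.225]
tcp_rot: [0.535, -3.095, 0.0]
force: [0.9, 0.3, -0.2]
width: 0.0854
```

Call:
send_rows:
  steps:
    - {"x": 0.6,"y": 2.4,"z": -4,"roll": -1}
    - {"z": -4}
    - {"z": -3}
    - {}
    - {}

```text
invalid input
```

```bash
cat >> h.py <<'E'
def st():
    s=bot.read_state(); r=s['tcp_rot']; f=np.degrees(np.arctan2(r[1],r[0]))
    print('t',round(s['t'],2),'pos',s['eef_pos'].round(4),'jaw',round((2*f-90)%180,2),'F',s['force'].round(2),'M',s['moment'].round(2),'w',round(s['width'],4),'tilt',r.round(3)); return s
E
python3 -c "
from h import *
s=st(); R=cv2.Rodrigues(s['tcp_rot'])[0]; print(R.round(3))"
```

```text
t 1.9 pos [ 0.4598 -0.3698  0.225 ] jaw 109.62 F [ 0.87  0.29 -0.22] M [ 0.01 -0.01 -0.04] w 0.0854 tilt [ 0.535 -3.095  0.   ]
[[-0.942 -0.336 -0.001]
 [-0.336  0.942 -0.   ]
 [ 0.001 -0.    -1.   ]]
```

Rows need all four numbers.

Call:
send_rows:
  steps:
    - {"x": 0.6,"y": 2.4,"z": -4,"roll": -1}
    - {"x": 0,"y": 0,"z": -4,"roll": 0}
    - {"x": 0,"y": 0,"z": -3,"roll": 0}
    - {"x": 0,"y": 0,"z": 0,"roll": 0}
    - {"x": 0,"y": 0,"z": 0,"roll": 0}

```text
t: 2.4
eef_pos: [0.4678, -0.3561, 0.1114]
tcp_rot: [-0.496, 3.1, -0.01]
force: [0.4, -1.0, 0.8]
width: 0.0852
```

```bash
python3 -c "
from h import *
s=st()"
```

```text
t 2.4 pos [ 0.4678 -0.3561  0.1114] jaw 108.17 F [ 0.36 -0.96  0.75] M [-0.04  0.02 -0.01] w 0.0852 tilt [-0.496  3.1   -0.01 ]
```

Call:
send_rows:
  steps:
    - {"x": -0.2,"y": 1.0,"z": -2,"roll": 0}
    - {"x": 0,"y": 0,"z": -2.5,"roll": 0}
    - {"x": 0,"y": 0,"z": -2,"roll": 0}
    - {"x": 0,"y": 0,"z": 0,"roll": 0}
    - {"x": 0,"y": 0,"z": 0,"roll": 0}

```text
t: 2.9
eef_pos: [0.4703, -0.3502, 0.0551]
tcp_rot: [-0.496, 3.092, -0.03]
force: [0.3, -0.1, 0.7]
width: 0.0856
```

```bash
python3 -c "
from h import *
s=st()"
```

```text
t 2.9 pos [ 0.4703 -0.3502  0.0551] jaw 108.22 F [ 0.27 -0.15  0.66] M [-0.01  0.04  0.03] w 0.0856 tilt [-0.496  3.092 -0.03 ]
```

Call:
send_rows:
  steps:
    - {"x": -0.4,"y": 0.4,"z": -2,"roll": 0}
    - {"x": 0,"y": 0,"z": -1.5,"roll": 0}
    - {"x": 0,"y": 0,"z": -0.5,"roll": 0}
    - {"x": 0,"y": 0,"z": 0,"roll": 0}
    - {"x": 0,"y": 0,"z": 0,"roll": 0}

```text
t: 3.4
eef_pos: [0.4715, -0.3515, 0.0246]
tcp_rot: [-0.495, 3.082, -0.052]
force: [0.4, 0.1, -0.0]
width: 0.0855
```

```bash
python3 -c "
from h import *
s=st()"
```

```text
t 3.4 pos [ 0.4715 -0.3515  0.0246] jaw 108.25 F [ 0.37  0.08 -0.02] M [0.02 0.04 0.  ] w 0.0855 tilt [-0.495  3.082 -0.052]
```

Call:
send_rows:
  steps:
    - {"x": -0.6,"y": 0.7,"z": -0.6,"roll": 0}
    - {"x": -0.3,"y": 0.3,"z": -0.5,"roll": 0}
    - {"x": 0,"y": 0,"z": -0.2,"roll": 0}

```text
t: 3.7
eef_pos: [0.4628, -0.3418, 0.0133]
tcp_rot: [-0.495, 3.08, -0.058]
force: [-0.7, -0.9, 0.3]
width: 0.0852
```

```bash
cat >> h.py <<'E'
_st=st
def st():
    s=_st(); print('toolz',cv2.Rodrigues(s['tcp_rot'])[0][:,2].round(3)); return s
E
python3 -c "
from h import *
s=st()"
```

```text
t 3.7 pos [ 0.4628 -0.3418  0.0133] jaw 108.25 F [-0.74 -0.92  0.32] M [-0.03 -0.   -0.02] w 0.0852 tilt [-0.495  3.08  -0.058]
toolz [ 0.027 -0.033 -0.999]
```

Call:
send_rows:
  steps:
    - {"x": 0,"y": 0,"z": 0,"roll": 0}
    - {"x": 0,"y": 0,"z": 0,"roll": 0}
    - {"x": 0,"y": 0,"z": 0,"roll": 0}
    - {"x": 0,"y": 0,"z": 0,"roll": 0}
    - {"x": 0,"y": 0,"z": 0,"roll": 0}
    - {"x": 0,"y": 0,"z": 0,"roll": 0}
  fingers: 1
  grip_force: 45

```text
t: 4.3
eef_pos: [0.4629, -0.3419, 0.0133]
tcp_rot: [-0.495, 3.08, -0.058]
force: [-1.0, 0.9, -0.1]
width: 0.0312
```

```bash
python3 -c "
from h import *
s=st()"
```

```text
t 4.3 pos [ 0.4629 -0.3419  0.0133] jaw 108.25 F [-0.96  0.93 -0.12] M [ 0.08  0.08 -0.04] w 0.0312 tilt [-0.495  3.08  -0.058]
toolz [ 0.027 -0.033 -0.999]
```

Call:
send_rows:
  steps:
    - {"x": 0,"y": 0,"z": 1,"roll": 0}
    - {"x": 0,"y": 0,"z": 3,"roll": 0}
    - {"x": 0,"y": 0,"z": 3,"roll": 0}
    - {"x": -0.5,"y": 2,"z": 1,"roll": -1}
    - {"x": -1.1,"y": 3.5,"z": 0,"roll": -2}
    - {"x": -1.1,"y": 3.5,"z": 0,"roll": -2}
    - {"x": -1.1,"y": 3.5,"z": 0,"roll": -2}
    - {"x": -1.1,"y": 3.5,"z": 0,"roll": -2}
    - {"x": -1.1,"y": 3.5,"z": 0,"roll": -2}
    - {"x": -1.1,"y": 3.5,"z": 0,"roll": -2}
    - {"x": -1.1,"y": 3.5,"z": 0,"roll": -2}
    - {"x": -1.1,"y": 3.5,"z": 0,"roll": -2}
    - {"x": -1.1,"y": 3.5,"z": 0,"roll": -2}
    - {"x": -0.5,"y": 1.5,"z": 0,"roll": -1}
    - {"x": 0,"y": 0,"z": 0,"roll": 0}
    - {"x": 0,"y": 0,"z": 0,"roll": 0}

```text
t: 5.9
eef_pos: [0.3484, 0.0176, 0.105]
tcp_rot: [0.074, 3.115, -0.074]
force: [0.6, 0.8, -1.2]
width: 0.0317
```

```bash
python3 -c "
from h import *
s=st()"
```

```text
t 5.9 pos [0.3484 0.0176 0.105 ] jaw 87.29 F [ 0.61  0.78 -1.21] M [0.01 0.06 0.02] w 0.0317 tilt [ 0.074  3.115 -0.074]
toolz [ 0.023 -0.048 -0.999]
```

```bash
python3 - <<'E'
from h import *
t=snap('top','top1');s=snap('side','side1')
for c in(t,s):
    P,u,v=cloud(c,orange(c)); k=(abs(P[:,0]-.42)<.12)&(abs(P[:,1]-.02)<.08); P=P[k]
    print(len(P),rect(P),np.percentile(P[:,2],[1,50,99]).round(3)); 
    if len(P)>20:
        x=P[:,0]; print('yfit',np.degrees(np.arctan(np.polyfit(x,P[:,1],1)[0])),'xmax',x.max())
a=cv2.resize(t['image'][190:330,195:325],None,fx=4.2,fy=4.2,interpolation=cv2.INTER_CUBIC)
cv2.imwrite('pics/c3.png',a[:,:,::-1])
E
```

```text
364 [array([424.8,  12.2]), array([ 29.7, 118.4]), np.float64(85.9)] [0.094 0.106 0.117]
yfit -2.5215413287552915 xmax 0.48395752838621775
133 [array([425.3,  13.4]), array([ 42.9, 121.8]), np.float64(84.6)] [0.095 0.106 0.119]
yfit -3.464667476564105 xmax 0.486370691691225
```

View pics/c3.png

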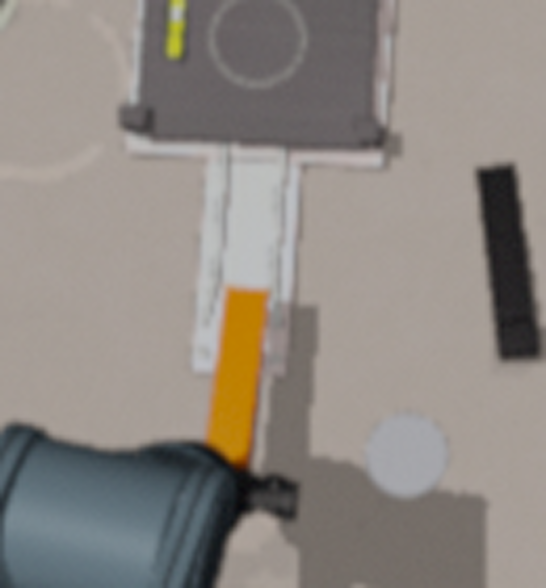

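```bash
python3 - <<'E'
from h import *
t=load('top0')
f=lambda x,y:(x/4.2+195-.38,y/4.2+190-.38)
p=lambda x,y,z:pt(t,*f(x,y),z)[:2]
L1,L0=p(208,155,.01),p(192,370,.01);R1,R0=p(299,160,.01),p(277,374,.01)
for a,b in((L0,L1),(R0,R1)): d=b-a; print(a.round(4),b.round(4),np.degrees(np.arctan2(d[1],d[0])))
a,b=p(230,150,.016),p(287,150,.016); print('rails at slab',a.round(4),b.round(4),((a+b)/2).round(4))
# bright tongue mask: fit edges
i=t['image'].astype(int); P=[]
for v in range(232,276):
    row=i[v,225:285].min(1); u=np.nonzero(row>195)[0]+225
    if len(u)>3: P.append([*pt(t,u.min()-.5,v,.01)[:2],*pt(t,u.max()+.5,v,.01)[:2]])
P=np.array(P); m=(P[:,:2]+P[:,2:])/2
w=P[:,1]-P[:,3]; print('w',np.percentile(w,[5,50,95]).round(4)); k=abs(w-np.median(w))<.006
for q in(P[k][:,:2],P[k][:,2:],m[k]):
    c=np.polyfit(q[:,0],q[:,1],1); print(np.degrees(np.arctan(c[0])),'y at .425,.46,.58:',np.polyval(c,[.425,.46,.58]).round(4))
E
```

```text
[0.4276 0.0588] [0.5922 0.0528] -2.097875848076462
[ 0.4259 -0.0058] [ 0.5898 -0.0172] -3.9940574373386983
rails at slab [0.5957 0.0352] [ 0.5966 -0.0084] [0.5961 0.0134]Traceback (most recent call last):
  File "<stdin>", line 13, in <module>
IndexError: too many indices for array: array is 1-dimensional, but 2 were indexed
```

Call:
send_rows:
  steps:
    - {"x": -0.5,"y": 0.5,"z": -1,"roll": 0.4}
    - {"x": -0.5,"y": 0.3,"z": -2,"roll": 0}
    - {"x": 0,"y": 0,"z": -2,"roll": 0}
    - {"x": 0,"y": 0,"z": -0.5,"roll": 0}
    - {"x": 0,"y": 0,"z": 0,"roll": 0}

```text
t: 6.5
eef_pos: [0.3428, 0.0201, 0.0497]
tcp_rot: [0.076, 3.111, -0.076]
force: [-0.1, -0.0, -0.7]
width: 0.0315
```

```bash
python3 -c "
from h import *
s=st()
t=snap('top','top2');s=snap('side','side2')
for c in(t,s):
    P,u,v=cloud(c,orange(c)); k=(abs(P[:,0]-.42)<.12)&(abs(P[:,1]-.02)<.08); P=P[k]
    print(len(P),rect(P),np.percentile(P[:,2],[1,50,99]).round(3),P[:,0].max())
    if c is t:
        S=P; print('dir',np.degrees(np.arctan(np.polyfit(S[:,0],S[:,1],1)[0])),np.polyfit(S[:,0],S[:,2],1))
a=cv2.resize(t['image'][220:310,215:295],None,fx=4.8,fy=4.8,interpolation=cv2.INTER_CUBIC)
b=cv2.resize(s['image'][190:270,255:345],None,fx=4.4,fy=4.4*432/352,interpolation=cv2.INTER_CUBIC)
cv2.imwrite('pics/c4.png',np.hstack([a,b])[:,:,::-1])
"
```

```text
t 6.5 pos [0.3428 0.0201 0.0497] jaw 87.21 F [-0.14 -0.04 -0.7 ] M [ 0.12 -0.   -0.02] w 0.0315 tilt [ 0.076  3.111 -0.076]
toolz [ 0.028 -0.05  -0.998]
345 [array([419.1,  13.4]), array([ 30.5, 117.9]), np.float64(86.5)] [0.04  0.052 0.063] 0.47736369118470345
dir -3.1447892767707435 [-0.12752489  0.10535906]
137 [array([426.3,  50. ]), array([104.4, 123.3]), np.float64(80.3)] [0.017 0.052 0.06 ] 0.49500307089941237
```

View pics/c4.png

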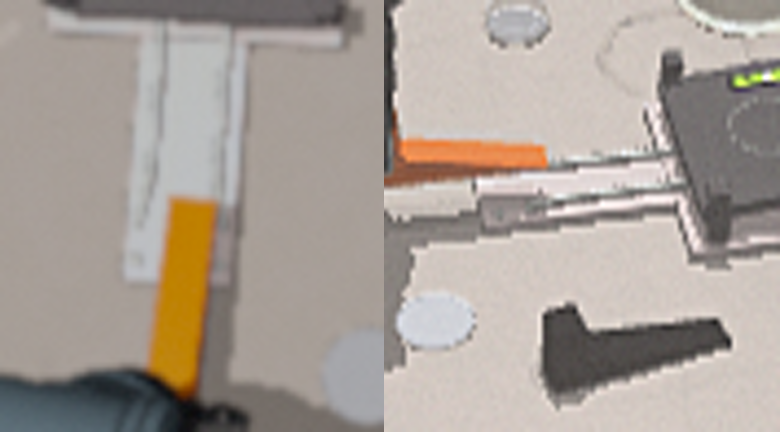

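Call:
send_rows:
  steps:
    - {"x": 0,"y": 0.5,"z": -0.8,"roll": 1.6}
    - {"x": 0,"y": 0.2,"z": -0.6,"roll": 0.4}
    - {"x": 0,"y": 0,"z": 0,"roll": 0}

```text
t: 6.9
eef_pos: [0.3454, 0.027, 0.037]
tcp_rot: [0.017, 3.105, -0.077]
force: [0.4, -0.1, -1.1]
width: 0.0311
```

```bash
python3 -c "
from h import *
s=st()"
```

```text
t 6.9 pos [0.3454 0.027  0.037 ] jaw 89.36 F [ 0.44 -0.12 -1.14] M [-0.01  0.05 -0.04] w 0.0311 tilt [ 0.017  3.105 -0.077]
toolz [ 0.036 -0.05  -0.998]
```

Call:
send_rows:
  steps:
    - {"x": 0,"y": -0.1,"z": -0.6,"roll": -0.6}
    - {"x": 0,"y": 0,"z": -0.4,"roll": 0}
    - {"x": 0,"y": 0,"z": -0.1,"roll": 0}
    - {"x": 0,"y": 0,"z": 0,"roll": 0}

```text
t: 7.3
eef_pos: [0.3455, 0.0262, 0.0251]
tcp_rot: [0.033, 3.105, -0.077]
force: [0.1, -1.1, -0.6]
width: 0.0316
```

```bash
python3 -c "
from h import *
s=st()
t=snap('top','top3');s=snap('side','side3')
c=t
P,u,v=cloud(c,orange(c)); k=(abs(P[:,0]-.42)<.12)&(abs(P[:,1]-.02)<.08); P=P[k]
print(len(P),rect(P),P[:,0].max(),'dir',np.degrees(np.arctan(np.polyfit(P[:,0],P[:,1],1)[0])),np.polyfit(P[:,0],P[:,2],1))
a=cv2.resize(t['image'][220:310,215:295],None,fx=4.8,fy=4.8,interpolation=cv2.INTER_CUBIC)
b=cv2.resize(s['image'][190:270,255:345],None,fx=4.4,fy=4.4*432/352,interpolation=cv2.INTER_CUBIC)
cv2.imwrite('pics/c5.png',np.hstack([a,b])[:,:,::-1])
"
```

```text
t 7.3 pos [0.3455 0.0262 0.0251] jaw 88.77 F [ 0.07 -1.11 -0.63] M [ 0.01  0.06 -0.03] w 0.0316 tilt [ 0.033  3.105 -0.077]
toolz [ 0.035 -0.05  -0.998]
325 [array([421.6,  22.6]), array([ 30.1, 118.7]), np.float64(87.4)] 0.481061359673173 dir -1.2337396338066333 [-0.13336334  0.08387642]
```

View pics/c5.png

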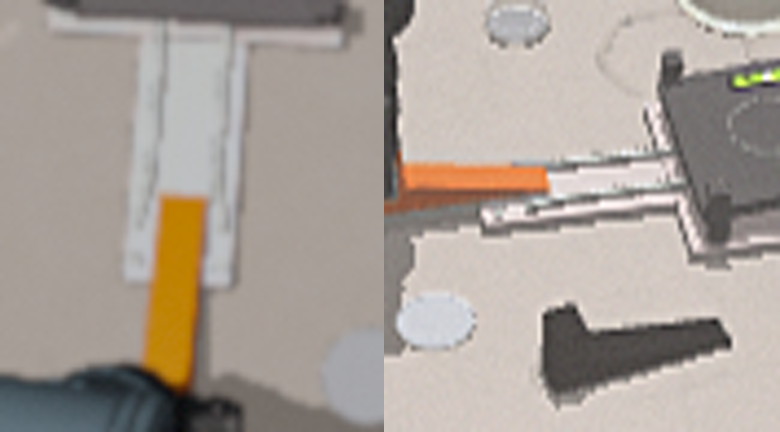

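Call:
send_rows:
  steps:
    - {"x": 0.5,"y": 0,"z": -0.2,"roll": 0}
    - {"x": 1,"y": 0,"z": 0,"roll": 0}
    - {"x": 1,"y": 0,"z": 0,"roll": 0}
    - {"x": 0.5,"y": 0,"z": 0,"roll": 0}
    - {"x": 0,"y": 0,"z": 0,"roll": 0}

```text
t: 7.9
eef_pos: [0.3801, 0.0258, 0.0237]
tcp_rot: [0.034, 3.101, -0.078]
force: [0.3, 0.1, -0.7]
width: 0.0315
```

```bash
python3 -c "
from h import *
s=st()"
```

```text
t 7.9 pos [0.3801 0.0258 0.0237] jaw 88.75 F [ 0.3   0.08 -0.69] M [0.02 0.01 0.03] w 0.0315 tilt [ 0.034  3.101 -0.078]
toolz [ 0.039 -0.051 -0.998]
```

Call:
send_rows:
  steps:
    - {"x": 0.8,"y": -0.05,"z": -0.05,"roll": 0}
    - {"x": 1,"y": -0.05,"z": 0,"roll": 0}
    - {"x": 1,"y": -0.05,"z": -0.05,"roll": 0}
    - {"x": 0.8,"y": -0.05,"z": 0,"roll": 0}
    - {"x": 0,"y": 0,"z": 0,"roll": 0}

```text
t: 8.4
eef_pos: [0.4198, 0.0237, 0.0232]
tcp_rot: [0.034, 3.101, -0.078]
force: [0.1, -0.3, -0.8]
width: 0.0319
```

```bash
python3 -c "
from h import *
s=st()"
```

```text
t 8.4 pos [0.4198 0.0237 0.0232] jaw 88.76 F [ 0.09 -0.29 -0.77] M [ 0.05  0.08 -0.03] w 0.0319 tilt [ 0.034  3.101 -0.078]
toolz [ 0.039 -0.051 -0.998]
```

Call:
send_rows:
  steps:
    - {"x": 0.8,"y": -0.05,"z": -0.05,"roll": 0}
    - {"x": 1,"y": -0.05,"z": 0,"roll": 0}
    - {"x": 0.9,"y": -0.05,"z": -0.05,"roll": 0}
    - {"x": 0.5,"y": 0,"z": 0,"roll": 0}
    - {"x": 0,"y": 0,"z": 0,"roll": 0}

```text
t: 8.9
eef_pos: [0.4519, 0.0225, 0.0235]
tcp_rot: [0.033, 3.105, -0.078]
force: [0.5, 0.2, 0.4]
width: 0.0315
```

Call:
send_rows:
  steps:
    - {"x": 0,"y": 0,"z": 0,"roll": 0}
    - {"x": 0,"y": 0,"z": 0,"roll": 0}
    - {"x": 0,"y": 0,"z": 0,"roll": 0}
    - {"x": 0,"y": 0,"z": 0,"roll": 0}
  fingers: 0

```text
t: 9.3
eef_pos: [0.4506, 0.0226, 0.0229]
tcp_rot: [0.033, 3.107, -0.078]
force: [-0.3, -0.3, 0.7]
width: 0.0849
```

```bash
python3 -c "
from h import *
s=st()"
```

```text
t 9.3 pos [0.4506 0.0226 0.0229] jaw 88.8 F [-0.29 -0.27  0.66] M [ 0.02  0.01 -0.03] w 0.0849 tilt [ 0.033  3.107 -0.078]
toolz [ 0.033 -0.051 -0.998]
```

Call:
send_rows:
  steps:
    - {"x": 0,"y": 0,"z": 1,"roll": 0}
    - {"x": 0,"y": 0,"z": 2.5,"roll": 0}
    - {"x": 0,"y": 0,"z": 2.5,"roll": 0}
    - {"x": -1,"y": 0,"z": 1,"roll": 0}
    - {"x": -2,"y": 0,"z": 0,"roll": 0}
    - {"x": -2,"y": 0,"z": 0,"roll": 0}
    - {"x": -0.5,"y": 0,"z": 0,"roll": 0}
    - {"x": 0,"y": 0,"z": 0,"roll": 0}

```text
t: 10.1
eef_pos: [0.3945, 0.0226, 0.1002]
tcp_rot: [0.033, 3.102, -0.079]
force: [-0.3, -0.2, 0.2]
width: 0.0859
```

```bash
python3 -c "
from h import *
s=st()"
```

```text
t 10.1 pos [0.3945 0.0226 0.1002] jaw 88.8 F [-0.3  -0.18  0.24] M [ 0.04  0.01 -0.02] w 0.0859 tilt [ 0.033  3.102 -0.079]
toolz [ 0.038 -0.051 -0.998]
```

Call:
send_rows:
  steps:
    - {"x": 0,"y": 0,"z": -1.5,"roll": 0}
    - {"x": 0,"y": 0,"z": -2,"roll": 0}
    - {"x": 0,"y": 0,"z": -1.5,"roll": 0}
    - {"x": 0,"y": 0,"z": -1,"roll": 0}
    - {"x": 0,"y": 0,"z": 0,"roll": 0}
  fingers: 1

```text
t: 10.6
eef_pos: [0.4011, 0.0217, 0.0406]
tcp_rot: [0.034, 3.093, -0.08]
force: [1.7, -0.5, 0.9]
width: 0.0123
```

```bash
python3 -c "
from h import *
s=st()
t=snap('top','top4')
P,u,v=cloud(t,orange(t)); k=(abs(P[:,0]-.52)<.12)&(abs(P[:,1]-.02)<.08); P=P[k]
print(len(P),rect(P),P[:,0].min(),P[:,0].max(),'dir',np.degrees(np.arctan(np.polyfit(P[:,0],P[:,1],1)[0])),np.polyfit(P[:,0],P[:,2],1))
"
```

```text
t 10.6 pos [0.4011 0.0217 0.0406] jaw 88.75 F [ 1.66 -0.47  0.86] M [-0.03  0.04  0.06] w 0.0123 tilt [ 0.034  3.093 -0.08 ]
toolz [ 0.046 -0.052 -0.998]
425 [array([515. ,  19.9]), array([ 29.9, 145. ]), np.float64(88.7)] 0.4424145263656378 0.587488724116779 dir -0.9404842106645382 [-0.27988517  0.17354949]
```

Call:
send_rows:
  steps:
    - {"x": 0,"y": 0,"z": -0.9,"roll": 0}
    - {"x": 0,"y": 0,"z": -0.4,"roll": 0}
    - {"x": 0.5,"y": 0,"z": 0,"roll": 0}
    - {"x": 0.4,"y": 0,"z": 0,"roll": 0}
    - {"x": 0,"y": 0,"z": 0,"roll": 0}
    - {"x": 0,"y": 0,"z": 0,"roll": 0}

```text
t: 11.25
eef_pos: [0.4145, 0.0211, 0.0289]
tcp_rot: [0.034, 3.088, -0.082]
force: [0.4, 0.3, -0.4]
width: -0.0
```

```bash
python3 -c "
from h import *
s=st()"
```

```text
t 11.25 pos [0.4145 0.0211 0.0289] jaw 88.75 F [ 0.41  0.33 -0.35] M [0.07 0.01 0.01] w -0.0 tilt [ 0.034  3.088 -0.082]
toolz [ 0.052 -0.053 -0.997]
```

Call:
send_rows:
  steps:
    - {"x": 0.4,"y": 0,"z": 0,"roll": 0}
    - {"x": 0.4,"y": 0,"z": 0,"roll": 0}
    - {"x": 0.4,"y": 0,"z": 0,"roll": 0}
    - {"x": 0.4,"y": 0,"z": 0,"roll": 0}
    - {"x": 0.4,"y": 0,"z": 0,"roll": 0}
    - {"x": 0.4,"y": -0.05,"z": 0,"roll": 0}
    - {"x": 0.4,"y": 0,"z": 0,"roll": 0}
    - {"x": 0.4,"y": -0.05,"z": 0,"roll": 0}

```text
t: 12.05
eef_pos: [0.4487, 0.0201, 0.0292]
tcp_rot: [0.034, 3.088, -0.082]
force: [-0.4, -0.1, 1.0]
width: -0.0002
```

```bash
python3 -c "
from h import *
s=st()"
```

```text
t 12.05 pos [0.4487 0.0201 0.0292] jaw 88.75 F [-0.42 -0.05  1.03] M [-0.02  0.08 -0.04] w -0.0002 tilt [ 0.034  3.088 -0.082]
toolz [ 0.052 -0.053 -0.997]
```

Call:
send_rows:
  steps:
    - {"x": 0.4,"y": 0,"z": 0,"roll": 0}
    - {"x": 0.4,"y": -0.03,"z": 0,"roll": 0}
    - {"x": 0.4,"y": 0,"z": 0,"roll": 0}
    - {"x": 0.4,"y": 0,"z": 0,"roll": 0}
    - {"x": 0.4,"y": 0,"z": 0,"roll": 0}
    - {"x": 0.4,"y": 0,"z": 0,"roll": 0}

```text
t: 12.65
eef_pos: [0.4748, 0.0198, 0.0291]
tcp_rot: [0.034, 3.088, -0.082]
force: [-1.1, -0.6, 0.8]
width: 0.0001
```

```bash
python3 -c "
from h import *
s=st()
t=snap('top','top5')
P,u,v=cloud(t,orange(t)); k=(abs(P[:,0]-.55)<.15)&(abs(P[:,1]-.02)<.08); P=P[k]
print(len(P),rect(P),P[:,0].min(),P[:,0].max());_st()
"
```

```text
t 12.65 pos [0.4748 0.0198 0.0291] jaw 88.75 F [-1.13 -0.64  0.79] M [ 0.09  0.19 -0.03] w 0.0001 tilt [ 0.034  3.088 -0.082]
toolz [ 0.051 -0.053 -0.997]
243 [array([546.8,  19.7]), array([ 29.7, 102.9]), np.float64(88.9)] 0.49517675525024746 0.5985300599654887Traceback (most recent call last):
  File "<string>", line 6, in <module>
    print(len(P),rect(P),P[:,0].min(),P[:,0].max());_st()
                                                    ^^^
NameError: name '_st' is not defined. Did you mean: 'st'?
```

Call:
send_rows:
  steps:
    - {"x": 0.35,"y": 0,"z": 0,"roll": 0}
    - {"x": 0.35,"y": -0.03,"z": 0,"roll": 0}
    - {"x": 0.35,"y": 0,"z": 0,"roll": 0}
    - {"x": 0.35,"y": 0,"z": 0,"roll": 0}

```text
t: 13.1
eef_pos: [0.4844, 0.0201, 0.0279]
tcp_rot: [0.033, 3.1, -0.081]
force: [-5.0, 0.3, 3.6]
width: 0.0002
```

Call:
send_rows:
  steps:
    - {"x": 0.35,"y": 0,"z": 0,"roll": 0}
    - {"x": 0.35,"y": -0.03,"z": 0,"roll": 0}
    - {"x": 0.35,"y": 0,"z": 0,"roll": 0}

```text
t: 13.4
eef_pos: [0.4912, 0.0203, 0.0269]
tcp_rot: [0.033, 3.108, -0.08]
force: [-5.0, 0.9, 3.7]
width: -0.0001
```

Call:
send_rows:
  steps:
    - {"x": 0.35,"y": 0,"z": 0,"roll": 0}
    - {"x": 0.35,"y": -0.03,"z": 0,"roll": 0}

```text
t: 13.6
eef_pos: [0.4958, 0.0203, 0.0263]
tcp_rot: [0.032, 3.114, -0.079]
force: [-4.5, 1.1, 3.6]
width: 0.0001
```

Call:
send_rows:
  steps:
    - {"x": 0.35,"y": -0.05,"z": 0.05,"roll": 0}
    - {"x": 0.35,"y": -0.05,"z": 0.05,"roll": 0}
    - {"x": 0.35,"y": -0.05,"z": 0.05,"roll": 0}
    - {"x": 0.35,"y": -0.05,"z": 0.05,"roll": 0}

```text
t: 14.0
eef_pos: [0.5071, 0.0188, 0.0266]
tcp_rot: [0.032, 3.122, -0.078]
force: [-2.4, 0.3, -1.3]
width: 0.0003
```

Call:
send_rows:
  steps:
    - {"x": 0.3,"y": -0.05,"z": 0.05,"roll": 0}
    - {"x": 0.3,"y": 0,"z": 0.05,"roll": 0}
    - {"x": 0.3,"y": 0,"z": 0.05,"roll": 0}

```text
t: 14.3
eef_pos: [0.5166, 0.0182, 0.0276]
tcp_rot: [0.032, 3.123, -0.078]
force: [-3.8, 0.1, -2.9]
width: 0.0001
```

Call:
send_rows:
  steps:
    - {"x": 0.3,"y": 0,"z": 0.05,"roll": 0}
    - {"x": 0.3,"y": 0,"z": 0.05,"roll": 0}

```text
t: 14.5
eef_pos: [0.5233, 0.0182, 0.0287]
tcp_rot: [0.032, 3.123, -0.078]
force: [-3.3, -0.3, -1.6]
width: 0.0001
```

Call:
send_rows:
  steps:
    - {"x": 0.25,"y": 0,"z": 0.02,"roll": 0}
    - {"x": 0.25,"y": 0,"z": 0.02,"roll": 0}

```text
t: 14.7
eef_pos: [0.529, 0.0182, 0.0292]
tcp_rot: [0.032, 3.122, -0.078]
force: [-3.4, 0.4, -2.8]
width: -0.0001
```

Call:
send_rows:
  steps:
    - {"x": 0.25,"y": 0,"z": 0.02,"roll": 0}
    - {"x": 0.25,"y": 0,"z": 0.02,"roll": 0}

```text
t: 14.9
eef_pos: [0.5344, 0.0182, 0.0296]
tcp_rot: [0.032, 3.122, -0.078]
force: [-3.4, -0.2, -1.8]
width: -0.0
```

Call:
send_rows:
  steps:
    - {"x": 0.25,"y": 0,"z": 0.02,"roll": 0}
    - {"x": 0.25,"y": 0,"z": 0.02,"roll": 0}

```text
t: 15.1
eef_pos: [0.5397, 0.0183, 0.03]
tcp_rot: [0.032, 3.123, -0.078]
force: [-2.5, 0.5, -3.0]
width: -0.0
```

```bash
python3 -c "
from h import *
s=st()"
```

```text
t 15.1 pos [0.5397 0.0183 0.03  ] jaw 88.82 F [-2.55  0.54 -3.04] M [ 0.06  0.54 -0.08] w -0.0 tilt [ 0.032  3.123 -0.078]
toolz [ 0.017 -0.05  -0.999]
```

Call:
send_rows:
  steps:
    - {"x": 0.2,"y": 0,"z": 0,"roll": 0}

```text
t: 15.2
eef_pos: [0.542, 0.0183, 0.03]
tcp_rot: [0.032, 3.123, -0.078]
force: [-3.0, 0.5, -1.5]
width: 0.0002
```

Call:
send_rows:
  steps:
    - {"x": 0.2,"y": 0,"z": 0,"roll": 0}

```text
t: 15.3
eef_pos: [0.5433, 0.0183, 0.03]
tcp_rot: [0.032, 3.125, -0.078]
force: [-8.4, -0.3, 3.2]
width: -0.0003
```

Call:
send_rows:
  steps:
    - {"x": 0.2,"y": 0,"z": 0,"roll": 0}

```text
t: 15.4
eef_pos: [0.5436, 0.0183, 0.03]
tcp_rot: [0.032, 3.128, -0.078]
force: [-11.2, -0.3, 7.0]
width: -0.0003
```

Call:
send_rows:
  steps:
    - {"x": 0.2,"y": 0,"z": 0,"roll": 0}

```text
t: 15.5
eef_pos: [0.5438, 0.0184, 0.0301]
tcp_rot: [0.032, 3.132, -0.078]
force: [-9.8, -0.3, 5.2]
width: -0.0
```

Call:
send_rows:
  steps:
    - {"x": 0.2,"y": 0,"z": 0,"roll": 0}
    - {"x": 0.2,"y": 0,"z": 0,"roll": 0}

```text
t: 15.7
eef_pos: [0.5438, 0.0184, 0.0302]
tcp_rot: [-0.031, -3.14, 0.079]
force: [-10.3, -1.1, 5.3]
width: -0.0
```

```bash
python3 -c "
from h import *
s=st()
t=snap('top','top6');s=snap('side','side6');st()
a=cv2.resize(t['image'][165:270,215:300],None,fx=4.5,fy=4.5,interpolation=cv2.INTER_CUBIC)
b=cv2.resize(s['image'][190:250,300:380],None,fx=5,fy=472/60,interpolation=cv2.INTER_CUBIC)[:a.shape[0]]
b=cv2.resize(b,(400,a.shape[0])); cv2.imwrite('pics/c6.png',np.hstack([a,b])[:,:,::-1])
"
```

```text
t 15.7 pos [0.5438 0.0184 0.0302] jaw 88.88 F [-10.31  -1.05   5.34] M [-0.14  1.58 -0.14] w -0.0 tilt [-0.031 -3.14   0.079]
toolz [-0.001 -0.05  -0.999]
t 15.8 pos [0.5438 0.0184 0.0302] jaw 88.88 F [-9.67  0.29  4.53] M [-0.07  1.5  -0.09] w 0.0 tilt [-0.031 -3.14   0.079]
toolz [-0.001 -0.05  -0.999]
```

View pics/c6.png

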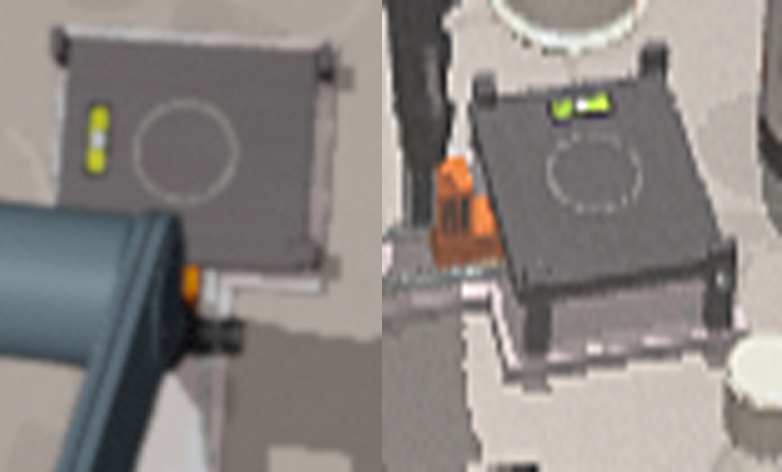

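The wedge is home: a steady 10 N against a hard stop, with the bubble in the middle of its tube (97,140). Next I back off and go for the dish.

Call:
send_rows:
  steps:
    - {"x": -0.3,"y": 0,"z": 0,"roll": 0}
    - {"x": -1,"y": 0,"z": 0,"roll": 0}
    - {"x": -1.5,"y": 0,"z": 0,"roll": 0}
    - {"x": -1,"y": 0,"z": 2,"roll": 0}
    - {"x": 0,"y": 0,"z": 4,"roll": 0}
    - {"x": 0,"y": 1,"z": 4,"roll": 0}
    - {"x": 0,"y": 4,"z": 0,"roll": 0}
    - {"x": 0,"y": 4,"z": 0,"roll": 0}
    - {"x": 0,"y": 4,"z": 0,"roll": 0}
    - {"x": 0,"y": 4,"z": 0,"roll": 0}
    - {"x": 0,"y": 4,"z": 0,"roll": 0}
    - {"x": 0,"y": 2,"z": 0,"roll": 0}
    - {"x": 0,"y": 0,"z": 0,"roll": 0}
    - {"x": 0,"y": 0,"z": 0,"roll": 0}
  fingers: 0

```text
t: 17.2
eef_pos: [0.5158, 0.2564, 0.1446]
tcp_rot: [0.036, 3.096, -0.07]
force: [-0.4, -0.2, -1.1]
width: 0.0848
```

```bash
python3 -c "
from h import *
s=st()
t=snap('top','top7');s=snap('side','side7')
a=cv2.resize(t['image'][165:285,150:310],None,fx=4,fy=4,interpolation=cv2.INTER_CUBIC)[:,:640]
cv2.imwrite('pics/c7.png',a[:,:,::-1])
for n,m in(('t',('top0','top7')),):
    for f in m:
        c=load(f); P,u,v=cloud(c,orange(c)); k=(abs(P[:,0]-.56)<.1)&(abs(P[:,1]-.02)<.05); print(f,k.sum(),P[k].min(0) if k.any() else '',P[k].max(0) if k.any() else '')
c=t; P,u,v=cloud(c,np.ones((480,640),bool))
k=(np.hypot(P[:,0]-.678,P[:,1]-.0125)<.06)&(P[:,2]>.03); A=np.c_[P[k,0]-.678,P[k,1]-.0125,np.ones(k.sum())]; print('slab plane',np.linalg.lstsq(A,P[k,2],rcond=None)[0])
"
```

```text
t 17.2 pos [0.5158 0.2564 0.1446] jaw 88.66 F [-0.37 -0.16 -1.11] M [-0.    0.05 -0.01] w 0.0848 tilt [ 0.036  3.096 -0.07 ]
toolz [ 0.044 -0.046 -0.998]
top0 0  
top7 128 [0.55434143 0.00402697 0.02293344] [0.5991326  0.03343213 0.06340523]
slab plane [0.00255887 0.00227066 0.04588711]
```

View pics/c7.png

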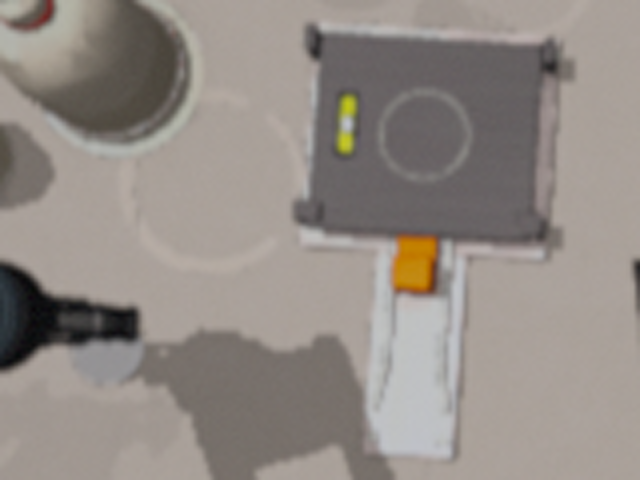

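Call:
send_rows:
  steps:
    - {"x": -0.7,"y": 0.5,"z": -2.5,"roll": 0}
    - {"x": -0.4,"y": 0.3,"z": -3,"roll": 0}
    - {"x": 0,"y": 0,"z": -3,"roll": 0}
    - {"x": 0,"y": 0,"z": -1,"roll": 0}
    - {"x": 0,"y": 0,"z": 0,"roll": 0}

```text
t: 17.8
eef_pos: [0.5078, 0.2573, 0.0497]
tcp_rot: [0.052, 3.09, -0.07]
force: [-1.5, -0.3, -0.4]
width: 0.0855
```

```bash
python3 -c "
from h import *
s=st()
t=load('top0'); a=t['image'][235:270,158:196]; g=cv2.cvtColor(a,cv2.COLOR_RGB2HSV)
i=a.astype(int); m=((i[...,2]-i[...,0])>-6).astype(np.uint8); n,l,ss,cc=cv2.connectedComponentsWithStats(m); k=1+ss[1:,4].argmax(); u,v=cc[k]+[158,235]; print(ss[k],u,v,pt(t,u,v,.006),pt(t,256.25,198.5,.0445))
s=load('side0'); a=s['image'][180:208,270:300]; i=a.astype(int); m=((i[...,2]-i[...,0])>-6).astype(np.uint8); n,l,ss,cc=cv2.connectedComponentsWithStats(m); k=1+ss[1:,4].argmax(); u,v=cc[k]+[270,180]; print(ss[k],u,v,pt(s,u,v,.006))
"
```

```text
t 17.8 pos [0.5078 0.2573 0.0497] jaw 88.06 F [-1.48 -0.31 -0.36] M [ 0.05  0.03 -0.03] w 0.0855 tilt [ 0.052  3.09  -0.07 ]
toolz [ 0.049 -0.046 -0.998]
[ 10   8  18  18 244] 176.62704918032787 251.60655737704917 [0.50685332 0.266901   0.006     ] [0.67847095 0.01258034 0.0445    ]
[ 8 10 14  8 73] 284.6027397260274 194.02739726027397 [0.50505121 0.26453255 0.006     ]
```

Call:
send_rows:
  steps:
    - {"x": -0.3,"y": 0.6,"z": -1.5,"roll": 0}
    - {"x": -0.2,"y": 0.4,"z": -1.2,"roll": 0}
    - {"x": 0,"y": 0,"z": 0,"roll": 0}

```text
t: 18.1
eef_pos: [0.5059, 0.2662, 0.0252]
tcp_rot: [0.057, 3.085, -0.068]
force: [0.0, 0.6, -0.1]
width: 0.0854
```

```bash
python3 -c "
from h import *
s=st()"
```

```text
t 18.1 pos [0.5059 0.2662 0.0252] jaw 87.88 F [ 0.02  0.57 -0.09] M [0.01 0.08 0.03] w 0.0854 tilt [ 0.057  3.085 -0.068]
toolz [ 0.054 -0.045 -0.998]
```

Call:
send_rows:
  steps:
    - {"x": 0,"y": 0,"z": -1,"roll": 0}
    - {"x": 0,"y": 0,"z": -0.9,"roll": 0}
    - {"x": 0,"y": 0,"z": -0.4,"roll": 0}
    - {"x": 0,"y": 0,"z": 0,"roll": 0}

```text
t: 18.5
eef_pos: [0.508, 0.2663, 0.0029]
tcp_rot: [0.057, 3.081, -0.066]
force: [-0.4, -0.6, -0.4]
width: 0.0853
```

```bash
python3 -c "
from h import *
s=st()"
```

```text
t 18.5 pos [0.508  0.2663 0.0029] jaw 87.87 F [-0.38 -0.64 -0.38] M [-0.   -0.   -0.02] w 0.0853 tilt [ 0.057  3.081 -0.066]
toolz [ 0.058 -0.044 -0.997]
```

Go a touch lower and close gently.

Call:
send_rows:
  steps:
    - {"x": -0.15,"y": 0,"z": -0.35,"roll": 0}
    - {"x": -0.1,"y": 0,"z": 0,"roll": 0}
    - {"x": 0,"y": 0,"z": 0,"roll": 0}

```text
t: 18.8
eef_pos: [0.5055, 0.2663, -0.0007]
tcp_rot: [0.057, 3.081, -0.066]
force: [-0.0, 0.1, 0.0]
width: 0.0851
```

Call:
send_rows:
  steps:
    - {"x": 0,"y": 0,"z": 0,"roll": 0}
    - {"x": 0,"y": 0,"z": 0,"roll": 0}
    - {"x": 0,"y": 0,"z": 0,"roll": 0}
    - {"x": 0,"y": 0,"z": 0,"roll": 0}
    - {"x": 0,"y": 0,"z": 0,"roll": 0}
  fingers: 1
  grip_force: 20

```text
t: 19.3
eef_pos: [0.506, 0.2666, 0.0002]
tcp_rot: [0.057, 3.079, -0.065]
force: [0.5, -0.4, -0.2]
width: 0.0585
```

```bash
python3 -c "
from h import *
s=st()"
```

```text
t 19.3 pos [5.060e-01 2.666e-01 2.000e-04] jaw 87.88 F [ 0.48 -0.37 -0.19] M [0.   0.01 0.02] w 0.0585 tilt [ 0.057  3.079 -0.065]
toolz [ 0.06  -0.043 -0.997]
```

Call:
send_rows:
  steps:
    - {"x": 0,"y": 0,"z": 0.7,"roll": 0}
    - {"x": 0,"y": 0,"z": 2,"roll": 0}
    - {"x": 0,"y": 0,"z": 3,"roll": 0}
    - {"x": 0,"y": 0,"z": 3,"roll": 0}
    - {"x": 0.7,"y": -1,"z": 0.5,"roll": 0}
    - {"x": 1.5,"y": -2.2,"z": 0,"roll": 0}
    - {"x": 2,"y": -3,"z": 0,"roll": 0}
    - {"x": 2,"y": -3,"z": 0,"roll": 0}
    - {"x": 2,"y": -3,"z": 0,"roll": 0}
    - {"x": 2,"y": -3,"z": 0,"roll": 0}
    - {"x": 2,"y": -3,"z": 0,"roll": 0}
    - {"x": 2,"y": -3,"z": 0,"roll": 0}
    - {"x": 1.2,"y": -1.5,"z": 0,"roll": 0}
    - {"x": 0.4,"y": -0.5,"z": 0,"roll": 0}
    - {"x": 0,"y": 0,"z": 0,"roll": 0}
    - {"x": 0,"y": 0,"z": 0,"roll": 0}

```text
t: 20.9
eef_pos: [0.6656, 0.02, 0.0925]
tcp_rot: [0.055, 3.086, -0.067]
force: [-0.4, -0.6, -0.4]
width: 0.0581
```

```bash
python3 -c "
from h import *
s=st()
t=snap('top','top8');s=snap('side','side8')
a=cv2.resize(t['image'][165:245,210:300],None,fx=4.4,fy=4.4,interpolation=cv2.INTER_CUBIC)
b=cv2.resize(s['image'][150:240,295:395],(400,a.shape[0]),interpolation=cv2.INTER_CUBIC)
cv2.imwrite('pics/c8.png',np.hstack([a,b])[:,:,::-1])
"
```

```text
t 20.9 pos [0.6656 0.02   0.0925] jaw 87.95 F [-0.43 -0.63 -0.36] M [0.02 0.06 0.01] w 0.0581 tilt [ 0.055  3.086 -0.067]
toolz [ 0.054 -0.044 -0.998]
```

View pics/c8.png

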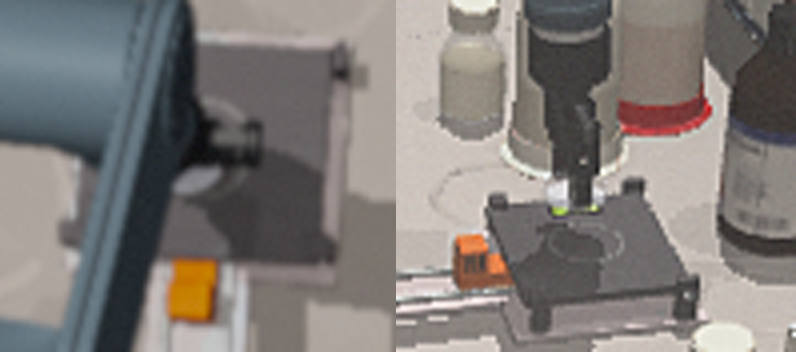

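Call:
send_rows:
  steps:
    - {"x": 0.7,"y": -0.4,"z": -0.8,"roll": 0}
    - {"x": 0.5,"y": -0.3,"z": -1,"roll": 0}
    - {"x": 0,"y": 0,"z": -0.6,"roll": 0}
    - {"x": 0,"y": 0,"z": 0,"roll": 0}
    - {"x": 0,"y": 0,"z": 0,"roll": 0}

```text
t: 21.5
eef_pos: [0.677, 0.0166, 0.0661]
tcp_rot: [0.047, 3.087, -0.066]
force: [-0.0, 0.8, -0.3]
width: 0.0582
```

```bash
python3 -c "
from h import *
c=load('side8'); print(pt(c,340.2,199.4,.099))
s=st()"
```

```text
[0.66854442 0.01691304 0.099     ]
t 21.5 pos [0.677  0.0166 0.0661] jaw 88.26 F [-0.01  0.8  -0.26] M [0.02 0.04 0.03] w 0.0582 tilt [ 0.047  3.087 -0.066]
toolz [ 0.053 -0.043 -0.998]
```

Call:
send_rows:
  steps:
    - {"x": 0,"y": -0.3,"z": -0.6,"roll": 0}
    - {"x": 0,"y": -0.1,"z": -0.5,"roll": 0}
    - {"x": 0,"y": 0,"z": -0.2,"roll": 0}
    - {"x": 0,"y": 0,"z": 0,"roll": 0}

```text
t: 21.9
eef_pos: [0.6769, 0.0123, 0.0521]
tcp_rot: [0.047, 3.087, -0.066]
force: [0.6, -0.2, 0.4]
width: 0.0585
```

```bash
python3 -c "
from h import *
s=st()"
```

```text
t 21.9 pos [0.6769 0.0123 0.0521] jaw 88.26 F [ 0.58 -0.15  0.37] M [0.06 0.04 0.05] w 0.0585 tilt [ 0.047  3.087 -0.066]
toolz [ 0.053 -0.043 -0.998]
```

Call:
send_rows:
  steps:
    - {"x": 0.08,"y": 0,"z": -0.2,"roll": 0}
    - {"x": 0,"y": 0,"z": -0.2,"roll": 0}
    - {"x": 0,"y": 0,"z": -0.1,"roll": 0}

```text
t: 22.2
eef_pos: [0.6781, 0.0122, 0.0473]
tcp_rot: [0.047, 3.086, -0.066]
force: [-0.2, 0.8, -0.1]
width: 0.0582
```

Call:
send_rows:
  steps:
    - {"x": 0,"y": 0,"z": -0.1,"roll": 0}

```text
t: 22.3
eef_pos: [0.6781, 0.0122, 0.0463]
tcp_rot: [0.047, 3.086, -0.066]
force: [-0.3, 0.5, -0.7]
width: 0.0583
```

Call:
send_rows:
  steps:
    - {"x": 0,"y": 0,"z": -0.1,"roll": 0}

```text
t: 22.4
eef_pos: [0.6782, 0.0122, 0.0453]
tcp_rot: [0.047, 3.086, -0.066]
force: [0.5, 0.5, -0.1]
width: 0.0583
```

Call:
send_rows:
  steps:
    - {"x": 0,"y": 0,"z": -0.05,"roll": 0}

```text
t: 22.5
eef_pos: [0.6782, 0.0122, 0.0447]
tcp_rot: [0.047, 3.086, -0.066]
force: [-1.1, -0.8, 0.6]
width: 0.0583
```

Call:
send_rows:
  steps:
    - {"x": 0,"y": 0,"z": -0.05,"roll": 0}

```text
t: 22.6
eef_pos: [0.6782, 0.0122, 0.0446]
tcp_rot: [0.047, 3.086, -0.066]
force: [-0.7, 0.1, 4.3]
width: 0.0581
```

Call:
send_rows:
  steps:
    - {"x": 0,"y": 0,"z": -0.05,"roll": 0}

```text
t: 22.7
eef_pos: [0.6784, 0.0122, 0.0446]
tcp_rot: [0.047, 3.085, -0.066]
force: [-1.6, 0.7, 3.9]
width: 0.0587
```

Call:
send_rows:
  steps:
    - {"x": 0,"y": 0,"z": 0,"roll": 0}
    - {"x": 0,"y": 0,"z": 0,"roll": 0}
    - {"x": 0,"y": 0,"z": 0,"roll": 0}
    - {"x": 0,"y": 0,"z": 0,"roll": 0}
    - {"x": 0,"y": 0,"z": 0,"roll": 0}
  fingers: 0

```text
t: 23.2
eef_pos: [0.6785, 0.0122, 0.0443]
tcp_rot: [0.047, 3.085, -0.066]
force: [0.1, -0.4, 0.3]
width: 0.0856
```

Call:
send_rows:
  steps:
    - {"x": 0,"y": 0,"z": 0.5,"roll": 0}
    - {"x": 0,"y": 0,"z": 1.5,"roll": 0}
    - {"x": 0,"y": 0,"z": 3,"roll": 0}
    - {"x": 0,"y": 0,"z": 4,"roll": 0}
    - {"x": -1,"y": 0,"z": 4,"roll": 0}
    - {"x": -4,"y": 0,"z": 2,"roll": 0}
    - {"x": -4,"y": 1,"z": 0,"roll": 0}
    - {"x": -4,"y": 2,"z": 0,"roll": 0}
    - {"x": -4,"y": 3,"z": 0,"roll": 0}
    - {"x": -4,"y": 3,"z": 0,"roll": 0}
    - {"x": -3,"y": 3,"z": 0,"roll": 0}
    - {"x": -1,"y": 3,"z": 0,"roll": 0}
    - {"x": 0,"y": 3,"z": 0,"roll": 0}
    - {"x": 0,"y": 3,"z": 0,"roll": 0}
    - {"x": 0,"y": 0,"z": 0,"roll": 0}
    - {"x": 0,"y": 0,"z": 0,"roll": 0}

```text
t: 24.8
eef_pos: [0.4199, 0.2269, 0.2199]
tcp_rot: [0.051, 3.057, -0.062]
force: [-0.6, -0.3, 0.1]
width: 0.085
```

```bash
python3 -c "
from h import *
s=st()
t=snap('top','top9');s=snap('side','side9')
a=cv2.resize(t['image'][165:325,150:310],(400,400),interpolation=cv2.INTER_CUBIC)
b=cv2.resize(s['image'][170:270,290:390],(400,400),interpolation=cv2.INTER_CUBIC)
cv2.imwrite('pics/c9.png',np.hstack([a,b])[:,:,::-1])
P,u,v=cloud(t,np.ones((480,640),bool))
k=(np.hypot(P[:,0]-.678,P[:,1]-.0125)<.075)&(np.hypot(P[:,0]-.678,P[:,1]-.0125)>.04)&(P[:,2]>.03); A=np.c_[P[k,0]-.678,P[k,1]-.0125,np.ones(k.sum())]; print('slab plane',np.linalg.lstsq(A,P[k,2],rcond=None)[0])
"
```

```text
t 24.8 pos [0.4199 0.2269 0.2199] jaw 88.09 F [-0.56 -0.25  0.11] M [-0.    0.07  0.03] w 0.085 tilt [ 0.051  3.057 -0.062]
toolz [ 0.082 -0.042 -0.996]
slab plane [0.00176104 0.0043827  0.04572988]
```

View pics/c9.png

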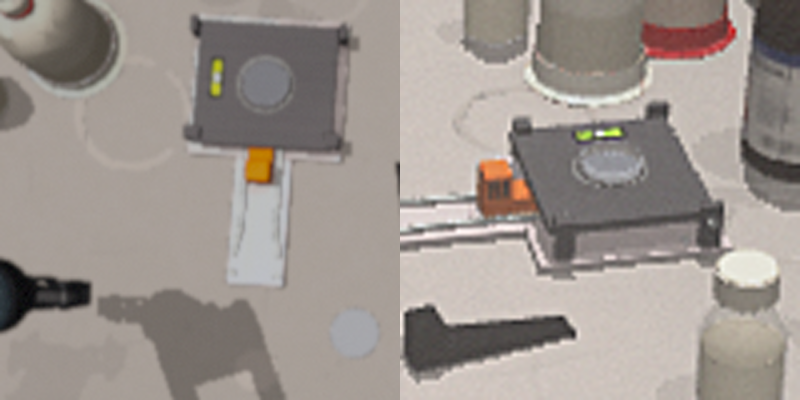

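The dish sits centred in the ring (265,83 in the crop). The bubble is mid-tube (217,77), and the wedge, lid and bottle are where they were. I'm handing in.

```bash
python3 -c "
from h import *
print(order.sign_off())"
```

```text
the job is handed in; nothing more can be done
None
```

The wedge is locked in, the dish is set down in the ring, and I handed the job in at about 25 s of the 64 s allowed. Sign-off gives no verdict.

- **Wedge:** I carried it into the guide by its grip block, released it, and pushed its back face with closed fingers. The push held at 3–5 N while the slab lifted, then climbed at the keepers. I held it steady at about 10 N; the highest reading was 11.2 N, with about ±1 N of noise.
- **Dish:** I placed it open side up in the ring, with about 4 N at touchdown, then moved the arm clear.
- **Last checks:** After release, the bubble is mid-tube and the slab surface measures level within the depth noise (slopes of about 0.002 and 0.004). The dish sits centred inside the ring. The wedge has not visibly moved, and the lid and the one bottle fully in view look undisturbed.
- **Not clean:** The tool tilted 2–5° during the moves, which the move commands could not correct. It did no visible harm. Slab height read about 1 mm above nominal, within the camera calibration. The two cameras first differed by about 7 mm on the dish position; a second measurement brought that to about 2 mm.

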